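Find the full rivet tin by its weight

TASK

Swing the magnifier lamp aside so that no part of it is over the grey tray; only then lift the tins. The three closed tins look alike, so compare them by weight as you lift them, stand the two lighter, part-used ones upright in the yellow tray (set them down, do not drop them), and hold up the heaviest, upright. Finish while still holding it, its underside at least 10 cm above the bench, and leave the tub, the tape and the screwdriver where they are.

Things in the scene. Friction and masses are not known exactly. Their poses are not given: they have to be found in the camera images.
- tin_1_centre (a point): one of three identical closed slip-lid tins of rivets, steel with a paper band and a blue lid: 58 mm in diameter, 86 mm tall, standing upright; this point is its centre, half-way up (43 mm above its underside), its z axis up. The tins weigh between 0.2 and 0.9 kg; the heaviest weighs at least 0.2 kg more than either of the others, and only lifting tells which it is
- tin_2_centre (a point): one of three identical closed slip-lid tins of rivets, steel with a paper band and a blue lid: 58 mm in diameter, 86 mm tall, standing upright; this point is its centre, half-way up (43 mm above its underside), its z axis up. The tins weigh between 0.2 and 0.9 kg; the heaviest weighs at least 0.2 kg more than either of the others, and only lifting tells which it is
- tin_3_centre (a point): one of three identical closed slip-lid tins of rivets, steel with a paper band and a blue lid: 58 mm in diameter, 86 mm tall, standing upright; this point is its centre, half-way up (43 mm above its underside), its z axis up. The tins weigh between 0.2 and 0.9 kg; the heaviest weighs at least 0.2 kg more than either of the others, and only lifting tells which it is
- grey_tray: shallow grey plastic tray in which the three tins stand in a row, about 92 mm apart, at the start: 140 mm (its x) by 300 mm (its y) outside, walls 4 mm thick and 30 mm high, floor 4 mm thick. Fixed. Origin: centre of its underside, on the bench; the tins stand along its y axis
- yellow_tray: shallow yellow plastic tray, empty, for part-used tins: 250 mm (its x) by 220 mm (its y) outside, walls 4 mm thick and 30 mm high, floor 4 mm thick. Fixed. Origin: centre of its underside, on the bench
- lamp_arm (a joint): swing of the magnifier lamp's arm about its upright post, rad: 0 = arm pointing along the lamp base's -x; grows counterclockwise seen from above, which carries the head away over the -y end of the grey tray; range -0.8 to 0.95. About 0.6 N at the grip moves it, and it stays where it is left
- lamp_grip (a point): upright black round grip on the rim of the lamp's head, made to swing it by: 22 mm in diameter, 48 mm tall, from 204 to 252 mm above the bench; this point is on its axis, 232 mm above the bench, 310 mm from the post's axis
- lamp_head (a point): centre of the lamp's white ring-shaped head with its lens: 170 mm in diameter, 34 mm thick, underside 170 mm above the bench; 240 mm from the post's axis, on the line from the post to the grip
- lamp_pivot (a point): the lamp's hinge: on the axis of its upright post, 187 mm above the bench, at arm height. The arm (22 mm wide, 18 mm thick) runs level from here to the head; the post stands on a fixed round base 176 mm in diameter, 26 mm high
- cap_tub: bystander: white tub of red and yellow caps, 94 mm across the rim, 68 mm tall; origin at the centre of its underside
- tape_roll: bystander: roll of brown tape lying flat, 100 mm in diameter, 48 mm high; origin at the centre of its underside
- screwdriver: bystander: orange-handled screwdriver, 190 mm long, lying along its own x; about 30 mm thick
Things that resemble listed ones, but are neither listed nor needed, are in the scene too. Leave any brown look-alike of the part that bears tin_2_centre alone.

How it is judged (in metres and radians):
On the way, in this order (a step that is already met when the one before it is completed fails the run):
1. the lamp has been swung aside: no part of its head is over the grey tray (y of lamp_head in the frame of grey_tray below -0.232 m), for 0.2 s.
2. after that, a tin is lifted (height (world z) of any of tin_1_centre, tin_2_centre, tin_3_centre above 0.07 m), for 0.2 s.
At the end, for the whole second after the job is handed in: The heaviest tin is held in the fingers alone, still, upright (14 degrees), underside at least 95 mm above the bench; the two lighter ones (under 6 N each; the heaviest is over 7 N) stand upright, released, at rest in the yellow tray; no part of the lamp's head is over the grey tray (y of lamp_head in the frame of grey_tray below -0.232 m and (((height (world z) of tin_1_centre above 0.138 m and angle between tin_1_centre's own z axis and vertical below 0.25 rad and contact force between the fingers and tin_1 above 2 N and linear speed of tin_1 below 0.03 m/s and contact force between tin_1 and lamp below 0.3 N) and (x of tin_2_centre in the frame of yellow_tray between -0.1 and 0.1 m and y of tin_2_centre in the frame of yellow_tray between -0.085 and 0.085 m and height (world z) of tin_2_centre between 0.04 and 0.054 m and angle between tin_2_centre's own z axis and vertical below 0.1 rad and linear speed of tin_2 below 0.02 m/s and contact force between the fingers and tin_2 below 0.1 N and contact force between tin_2 and yellow_tray below 6 N) and (x of tin_3_centre in the frame of yellow_tray between -0.1 and 0.1 m and y of tin_3_centre in the frame of yellow_tray between -0.085 and 0.085 m and height (world z) of tin_3_centre between 0.04 and 0.054 m and angle between tin_3_centre's own z axis and vertical below 0.1 rad and linear speed of tin_3 below 0.02 m/s and contact force between the fingers and tin_3 below 0.1 N and contact force between tin_3 and yellow_tray below 6 N) and contact force between tin_1 and tin_2 below 0.3 N and contact force between tin_1 and tin_3 below 0.3 N) or ((height (world z) of tin_2_centre above 0.138 m and angle between tin_2_centre's own z axis and vertical below 0.25 rad and contact force between the fingers and tin_2 above 2 N and linear speed of tin_2 below 0.03 m/s and contact force between tin_2 and lamp below 0.3 N) and (x of tin_1_centre in the frame of yellow_tray between -0.1 and 0.1 m and y of tin_1_centre in the frame of yellow_tray between -0.085 and 0.085 m and height (world z) of tin_1_centre between 0.04 and 0.054 m and angle between tin_1_centre's own z axis and vertical below 0.1 rad and linear speed of tin_1 below 0.02 m/s and contact force between the fingers and tin_1 below 0.1 N and contact force between tin_1 and yellow_tray below 6 N) and (x of tin_3_centre in the frame of yellow_tray between -0.1 and 0.1 m and y of tin_3_centre in the frame of yellow_tray between -0.085 and 0.085 m and height (world z) of tin_3_centre between 0.04 and 0.054 m and angle between tin_3_centre's own z axis and vertical below 0.1 rad and linear speed of tin_3 below 0.02 m/s and contact force between the fingers and tin_3 below 0.1 N and contact force between tin_3 and yellow_tray below 6 N) and contact force between tin_2 and tin_1 below 0.3 N and contact force between tin_2 and tin_3 below 0.3 N) or ((height (world z) of tin_3_centre above 0.138 m and angle between tin_3_centre's own z axis and vertical below 0.25 rad and contact force between the fingers and tin_3 above 2 N and linear speed of tin_3 below 0.03 m/s and contact force between tin_3 and lamp below 0.3 N) and (x of tin_1_centre in the frame of yellow_tray between -0.1 and 0.1 m and y of tin_1_centre in the frame of yellow_tray between -0.085 and 0.085 m and height (world z) of tin_1_centre between 0.04 and 0.054 m and angle between tin_1_centre's own z axis and vertical below 0.1 rad and linear speed of tin_1 below 0.02 m/s and contact force between the fingers and tin_1 below 0.1 N and contact force between tin_1 and yellow_tray below 6 N) and (x of tin_2_centre in the frame of yellow_tray between -0.1 and 0.1 m and y of tin_2_centre in the frame of yellow_tray between -0.085 and 0.085 m and height (world z) of tin_2_centre between 0.04 and 0.054 m and angle between tin_2_centre's own z axis and vertical below 0.1 rad and linear speed of tin_2 below 0.02 m/s and contact force between the fingers and tin_2 below 0.1 N and contact force between tin_2 and yellow_tray below 6 N) and contact force between tin_3 and tin_1 below 0.3 N and contact force between tin_3 and tin_2 below 0.3 N))); the arm keeps its last pose, push and grip.
It fails at once if a tin is lifted while the lamp is still over the grey tray (not (y of lamp_head in the frame of grey_tray below -0.215 m) and height (world z) of any of tin_1_centre, tin_2_centre, tin_3_centre above 0.062 m).
It fails at once if a tin is tipped over (angle between any of tin_1_centre, tin_2_centre, tin_3_centre's own z axis and vertical above 0.8 rad).
It fails at once if a tin is dropped ((linear speed of tin_1 above 0.75 m/s and contact force between the fingers and tin_1 below 0.1 N) or (linear speed of tin_2 above 0.75 m/s and contact force between the fingers and tin_2 below 0.1 N) or (linear speed of tin_3 above 0.75 m/s and contact force between the fingers and tin_3 below 0.1 N)).
It fails at once if the tub, the tape or the screwdriver is disturbed (moved by more than 30 mm) (distance of any of cap_tub, tape_roll, screwdriver from where it was at the start of the episode above 0.03 m).
It also fails if it takes over 72 s, if anything falls off the work surface, if the arm or the gripper's body presses on something with over 40 N, if the wrist force passes 120 N, or if a joint passes its speed limit or range.

ROBOT

A 6-joint arm with a two-finger parallel gripper is mounted at the origin on the work surface. World frame = base frame: x ahead of the robot, y to its left, z up, the work surface at z = 0. Lengths are in m, angles in degrees, forces in N, time in s.
With the tool pointing down it reaches from about 0.3 to 0.775 m from the base axis. Payload 14.6 kg.
Tool frame: the origin (TCP) lies at the very end of the fingers, on their centre line; the grasp point (between the pads) lies 19 mm behind it; z points along the fingers, y is the direction in which the jaws open and shut (so a half turn about z gives the same grasp; the last joint's range is limited). The gripper opens to 85 mm and grips with 20 to 120 N. Pads are 22 mm wide; open, the fingers measure 114 mm over their backs; the gripper's body (76 mm by 85 mm) begins 54 mm behind the grasp point. The pads swing forward as they close: fully open they stand 13 mm farther back than shut.
Start: joints at [-68.446, 17.183, 87.147, -0, 75.671, -3.816], TCP at [0.236, -0.497, 0.231] pointing down, gripper open.
Joint ranges: [-173.82, 173.82], [-45.26, 126.66], [13.44, 144.39], [-59.66, 239.66], [0, 175.72], [-146.38, 146.38]. Speed limits (degrees/s): [127.2, 127.2, 147.25, 180, 180, 180].

INTERFACE

Orientations are given as [roll, pitch, yaw] about the fixed x, y, z axes, in that order (R = Rz(yaw) Ry(pitch) Rx(roll)).
In Python, from rig import * gives the robot as it stands. Calls block until the motion is done:
- move_to(position, orientation): joint-space move of the TCP to a pose.
- servo_line(position, rot=None, velocity=0.15, force_limit=None): straight line of the TCP; rot=None keeps the orientation; velocity is the mean speed in m/s. With force_limit (N) it stops when the force on the tool has changed by that much, and returns True; else False.
- goto_joints(angles): joint-space move.
- let_go() and grasp(strength=None): open the fingers fully, or close them until they stop; strength is the grip in N (None keeps the last).
- sleep(seconds).
- ik(position, orientation): joint angles nearest the present ones, or None.
- sense(): the state.
- grab_frame(name): name is "scene" or "top"; returns a dict with "frame" (384x512x3 uint8, red, green, blue), "mtx" (3x3 intrinsics, pixels), "k1" (the pictures are not rectified: a ray, as slopes to the right and down, at radius r is drawn at 1 + k1 r^2 times it, then the intrinsics apply), "pose" (4x4, takes a point from camera to world coordinates). Camera axes: x right, y up, looking along -z (the intrinsics and any distortion apply to the point x, -y, -z); pixel columns grow to the right and rows downward; lengths in m; the calibration is good to about 2 mm. A picture is of the moment at which its call begins. There is no depth.
A pose or a line that the arm cannot do raises IKError and nothing moves.
- sign_off(): hands the job in, once; it reports no verdict.
Trained networks look in a picture, given as the dict that the camera call returned (one of the last four; its "shot" number tells which), for a name from the list of things; names that differ only in an ending like _2 or _b are one class to them, and where a whole thing is asked for, a point or a joint stands for the part that bears it (a point fixed in the world has none). Each returns a list of dicts, best first, with "confidence" (0 to 1); they miss things now and then, are a little off and sometimes report something else, mostly with a low value. They report only what shows in the picture. A call takes as long as a camera call. They do not tell look-alikes from the thing itself.
- search_frame(picture, label): "rect" ([left, top, right, bottom] in pixels, round what is visible of it).
- mark_of(picture, label): "pixel" ([column, row] in pixels: a listed point, or the origin of a listed thing).
The state is a dict: "time_s": time; "qpos": joint angles; "qd": joint speeds; "tau": joint torques, N m; "ee_pos": TCP position; "tool_rot": TCP orientation; "ft_force": force on the tool from outside, world axes, zero at the start; "wrist_torque": the same for the moment, N m; "finger_gap": finger opening in m.
Only numpy, scipy, OpenCV 4.12 (cv2) and the standard library are available. Lean on these libraries where they do the work, as an engineer would, in place of code of your own. Each camera call takes 0.05 s, during which the arm holds its last target.

## Working session

There is one attempt and no reset: what is moved stays moved. The work goes in short steps, each a Python script; the robot and the scene stay as the last script left them, time stands still between calls to the robot, and variables do not carry over. Pictures are saved under pics/ and viewed, and the job is handed in when it is done.

```bash
ls; mkdir -p pics
cat > h.py <<'E'
from rig import *
import numpy as np, cv2
def ray(p,uv):
    K=np.array(p["mtx"]);x=(uv[0]-K[0,2])/K[0,0];y=(uv[1]-K[1,2])/K[1,1]
    rd=np.hypot(x,y);r=rd
    for _ in range(30): r=rd/(1+p["k1"]*r*r)
    s=r/rd if rd>0 else 1
    T=np.array(p["pose"]);d=T[:3,:3]@np.array([x*s,-y*s,-1.]);return T[:3,3],d
def atz(p,uv,z):
    o,d=ray(p,uv);return o+d*(z-o[2])/d[2]
def proj(p,X):
    T=np.array(p["pose"]);c=T[:3,:3].T@(np.array(X)-T[:3,3]);x=c[0]/-c[2];y=-c[1]/-c[2]
    f=1+p["k1"]*(x*x+y*y);K=np.array(p["mtx"]);return np.array([K[0,0]*x*f+K[0,2],K[1,1]*y*f+K[1,2]])
def tri(p1,u1,p2,u2):
    o1,d1=ray(p1,u1);o2,d2=ray(p2,u2);A=np.stack([d1,-d2],1);t=np.linalg.lstsq(A,o2-o1,rcond=None)[0]
    a=o1+d1*t[0];b=o2+d2*t[1];return (a+b)/2,np.linalg.norm(a-b)
def save(p,n): cv2.imwrite("pics/"+n,cv2.resize(p["frame"][:,:,::-1],(800,600),interpolation=cv2.INTER_CUBIC))
E
python3 - <<'E'
from h import *
s=grab_frame("scene");t=grab_frame("top");save(s,"s0.png");save(t,"t0.png")
for n,p in(("scene",s),("top",t)):
    print(n,np.round(p["pose"],3).tolist(),np.round(p["mtx"],1).tolist(),p["k1"])
    for l in["tin_1_centre","grey_tray","yellow_tray","lamp_grip","lamp_head","lamp_pivot","cap_tub","tape_roll","screwdriver"]:
        print(l,[(np.round(m["pixel"],1).tolist(),round(m["confidence"],2)) for m in mark_of(p,l)][:6],[(np.round(m["rect"]).tolist(),round(m["confidence"],2)) for m in search_frame(p,l)][:5])
print(sense())
E
```

```text
pics
scene [[-0.253, -0.618, 0.745, 1.218], [0.967, -0.152, 0.203, 0.185], [-0.012, 0.772, 0.636, 0.722], [0.0, 0.0, 0.0, 1.0]] [[368.5, 0.0, 257.0], [0.0, 368.5, 196.7], [0.0, 0.0, 1.0]] -0.09065906301711106
tin_1_centre [([212.4, 203.6], 0.68)] [([206.0, 197.0, 226.0, 223.0], 0.7), ([354.0, 288.0, 400.0, 338.0], 0.45)]
grey_tray [([245.6, 218.6], 0.85)] [([184.0, 194.0, 301.0, 247.0], 0.95)]
yellow_tray [([388.9, 230.4], 0.59), ([234.4, 176.1], 0.3)] [([347.0, 191.0, 446.0, 272.0], 0.79)]
lamp_grip [([257.7, 146.4], 0.94)] [([141.0, 138.0, 271.0, 235.0], 0.55), ([350.0, 286.0, 398.0, 339.0], 0.24)]
lamp_head [([234.2, 177.1], 0.86), ([151.3, 195.0], 0.75)] []
lamp_pivot [([153.1, 222.8], 0.97)] [([133.0, 141.0, 274.0, 305.0], 0.9)]
cap_tub [([275.8, 290.9], 0.62)] [([258.0, 257.0, 297.0, 303.0], 0.71)]
tape_roll [([375.1, 316.9], 0.9), ([246.6, 220.7], 0.25)] [([351.0, 287.0, 401.0, 341.0], 0.73)]
screwdriver [([148.8, 195.9], 0.82)] [([133.0, 170.0, 165.0, 210.0], 0.74), ([234.0, 202.0, 250.0, 230.0], 0.55), ([142.0, 140.0, 274.0, 235.0], 0.55)]
top [[0.025, 0.993, -0.112, 0.407],
[... 961 characters left out ...]
.69)] [([369.0, 192.0, 378.0, 254.0], 0.68)]
{'time_s': 1.9, 'qpos': array([-6.84448158e+01,  1.71827153e+01,  8.71490951e+01, -3.18097213e-04,
        7.56704894e+01, -3.81612461e+00]), 'qd': array([ 0.03204984,  0.01045113,  0.1059684 , -0.05246747,  0.03360858,
        0.03522427]), 'tau': array([-9.22656886e-05, -5.43349993e+01, -3.61979842e+01, -7.19945319e-05,
        6.11289634e-04,  3.87276327e-05]), 'ee_pos': array([ 0.23565058, -0.49693214,  0.23126698]), 'tool_rot': array([-1.79997685e+02,  1.54452212e-04,  2.53713875e+01]), 'ft_force': array([ 0.37695471,  0.24624867, -0.51044633]), 'wrist_torque': array([-0.0150382 ,  0.05950594, -0.01893429]), 'finger_gap': 0.08494840094215125}
```

View pics/s0.png

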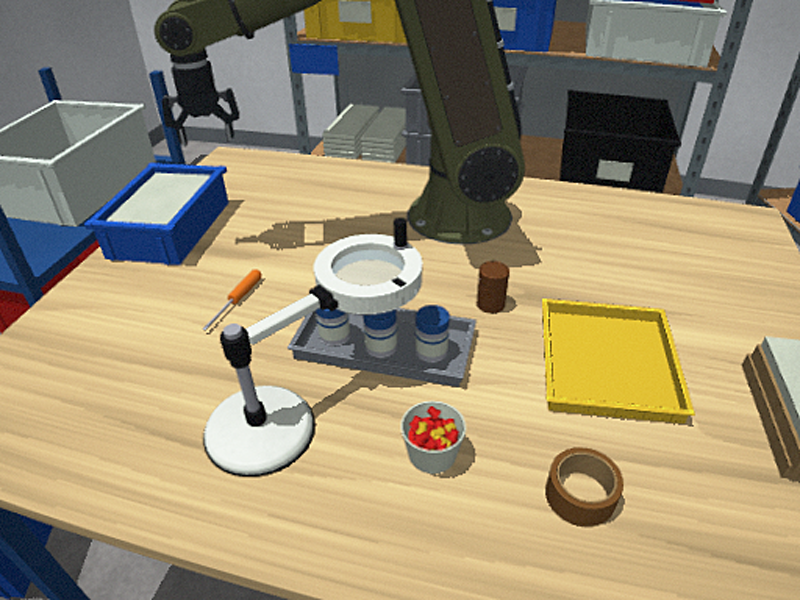

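View pics/t0.png

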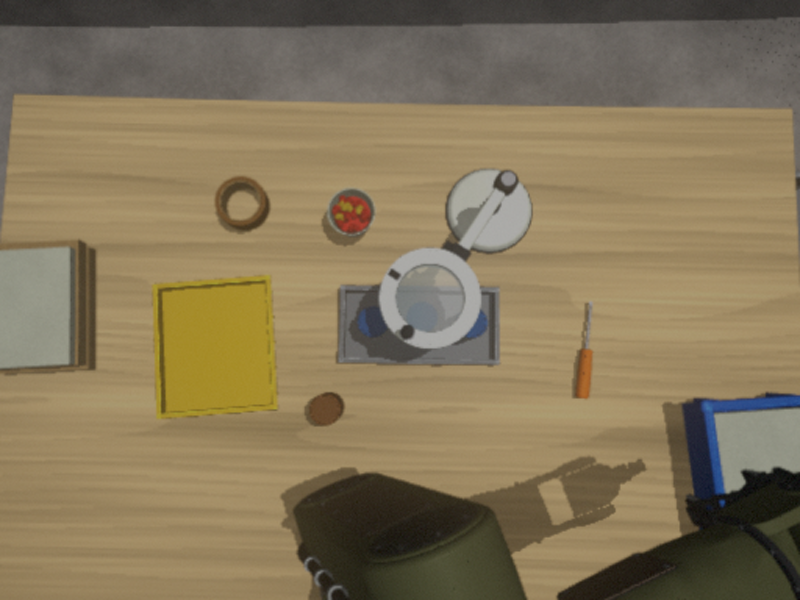

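```bash
cat > g.py <<'E'
from h import *
s=grab_frame("scene");t=grab_frame("top")
for l,z in[("grey_tray",0),("yellow_tray",0),("lamp_grip",.232),("lamp_head",.187),("lamp_pivot",.187),("cap_tub",0),("tape_roll",0),("screwdriver",.015),("tin_1_centre",.043)]:
    for p in(s,t):
        print(l,[(np.round(atz(p,m["pixel"],z),3).tolist(),round(m["confidence"],2)) for m in mark_of(p,l)][:4])
E
python3 g.py
```

```text
grey_tray [([0.479, -0.047, 0.0], 0.86)]
grey_tray [([0.494, -0.042, 0.0], 0.71)]
yellow_tray [([0.442, 0.338, 0.0], 0.89), ([0.543, -0.316, 0.0], 0.41), ([0.089, -0.119, 0.0], 0.32)]
yellow_tray [([0.429, 0.347, 0.0], 0.62)]
lamp_grip [([0.451, -0.024, 0.232], 0.9)]
lamp_grip [([0.457, -0.029, 0.232], 0.72)]
lamp_head [([0.524, -0.057, 0.187], 0.96)]
lamp_head [([0.528, -0.052, 0.187], 0.84)]
lamp_pivot [([0.72, -0.178, 0.187], 0.67), ([0.832, 0.112, 0.187], 0.66)]
lamp_pivot [([0.724, -0.181, 0.187], 0.84)]
cap_tub [([0.695, 0.084, 0.0], 0.8), ([0.29, -0.142, 0.0], 0.73)]
cap_tub [([0.471, -0.033, 0.0], 0.72), ([0.697, 0.089, 0.0], 0.71)]
tape_roll [([0.725, 0.313, 0.0], 0.71)]
tape_roll [([0.726, 0.302, 0.0], 0.68)]
screwdriver [([0.456, -0.365, 0.015], 0.59)]
screwdriver [([0.443, -0.372, 0.015], 0.8), ([0.538, -0.058, 0.015], 0.2)]
tin_1_centre [([0.495, -0.142, 0.043], 0.75)]
tin_1_centre []
```

The top view shows the lamp head (430,298 in the 800×600 picture) over the grey tray, with its grip at (405,332). The scene view shows the brown look-alike tin at (492,287), which I'll leave alone. Next I'll grip the lamp and swing it round the pivot.

```bash
cat > a.py <<'E'
from h import *
P=np.array([.722,-.180]);
def g(a,z): return [P[0]+.31*np.cos(np.radians(a)),P[1]+.31*np.sin(np.radians(a)),z]
def o(a): return [180,0,a-180]
servo_line([.236,-.497,.36],velocity=.3)
move_to(g(150.3,.36),o(150.3))
servo_line(g(150.3,.217),velocity=.2,force_limit=8)
grasp(20)
print(sense()["finger_gap"],sense()["ee_pos"],sense()["ft_force"])
E
python3 a.py
```

```text
0.021307159635868246 [ 0.45281221 -0.02638334  0.21730862] [-1.32835403  0.55262991  4.7612655 ]
```

```bash
cat > b.py <<'E'
from h import *
P=np.array([.722,-.180]);
for a in np.linspace(150.3,222,10)[1:]:
    r=servo_line([P[0]+.31*np.cos(np.radians(a)),P[1]+.31*np.sin(np.radians(a)),.217],rot=[180,0,a-180],velocity=.12,force_limit=25)
    s=sense();print(round(a),r,s["ee_pos"].round(3),s["ft_force"].round(1),s["finger_gap"].round(4))
    if r: break
print(sense()["time_s"])
let_go();s=sense();servo_line([s["ee_pos"][0],s["ee_pos"][1],.36],velocity=.25)
E
python3 b.py
cat > c.py <<'E'
from h import *
import sys
s=grab_frame("scene");t=grab_frame("top");save(s,sys.argv[1]+"s.png");save(t,sys.argv[1]+"t.png")
for l,z in[("lamp_head",.187),("lamp_grip",.232),("tin_1_centre",.047),("grey_tray",0)]:
    for p in(s,t):
        print(l,[(np.round(atz(p,m["pixel"],z),3).tolist(),round(m["confidence"],2)) for m in mark_of(p,l)][:5])
print(sense()["time_s"])
E
python3 - <<'E'
from h import *
move_to([.36,-.25,.40],[180,0,90])
E
python3 c.py 1
```

```text
lamp_head [([0.499, -0.134, 0.187], 0.67)]
lamp_head [([0.487, -0.116, 0.187], 0.57), ([0.483, -0.038, 0.187], 0.21)]
lamp_grip [([0.421, -0.105, 0.232], 0.94)]
lamp_grip []
tin_1_centre [([0.484, -0.148, 0.047], 0.83)]
tin_1_centre []
grey_tray []
grey_tray [([0.497, -0.049, 0.0], 0.89), ([0.424, -0.146, 0.0], 0.4)]
9.8917Traceback (most recent call last):
  File "b.py", line 5, in <module>
    s=sense();print(round(a),r,s["ee_pos"].round(3),s["ft_force"].round(1),s["finger_gap"].round(4))
                                                                           ^^^^^^^^^^^^^^^^^^^^^
AttributeError: 'float' object has no attribute 'round'
```

The swing script crashed on a print after its first step. My follow-up move then ran with the gripper still closed on the lamp grip, so I'm checking the state.

```bash
python3 -c "
from h import *
print(sense())"
```

```text
{'time_s': 9.8917, 'qpos': array([-3.95665529e+01, -1.70166456e+00,  8.65322820e+01,  9.75710145e-04,
        9.51691196e+01, -3.95636144e+01]), 'qd': array([-0.0578194 , -0.02703141,  0.1443392 ,  0.0261701 ,  0.04884072,
       -0.03046252]), 'tau': array([ 1.59931619e-02, -3.65877771e+01, -3.84074664e+01,  1.14679851e-04,
       -2.31755547e-05,  2.17822853e-03]), 'ee_pos': array([ 0.36001494, -0.24999317,  0.39999921]), 'tool_rot': array([ 1.79999178e+02, -5.81620936e-04,  8.99971495e+01]), 'ft_force': array([-0.09931313,  0.26965183,  0.68066263]), 'wrist_torque': array([ 0.06507405, -0.00577224, -0.02032355]), 'finger_gap': -0.00023516390582688256}
```

View pics/1s.png

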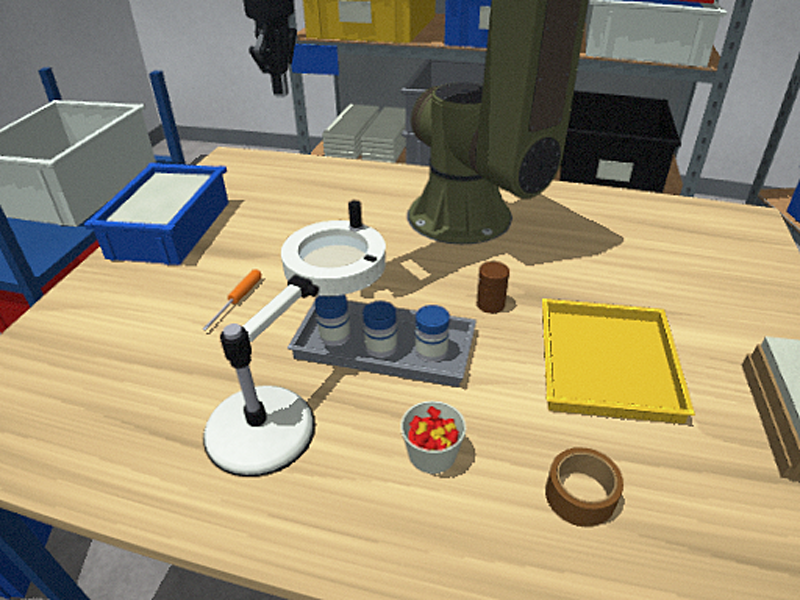

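View pics/1t.png

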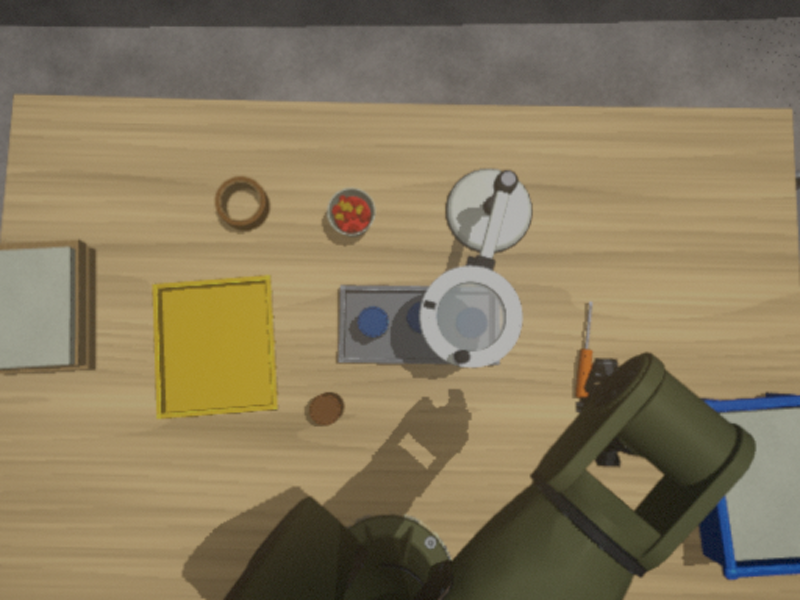

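No harm done: the lamp turned partway and the gripper slid off. The head is now at about (470,317) in the top view, still over the tray, with the grip at (355,213) in the scene view, a heading of about 166.4°. I'll grip it again and swing it in one robust script.

```bash
cat > b.py <<'E'
from h import *
P=np.array([.722,-.180]);A0=166.4
def g(a,z): return [P[0]+.31*np.cos(np.radians(a)),P[1]+.31*np.sin(np.radians(a)),z]
def st(*k):
    s=sense();print(*k,np.round(s["ee_pos"],3),np.round(s["ft_force"],1),round(float(s["finger_gap"]),4),round(s["time_s"],2),flush=True)
let_go()
move_to(g(A0,.36),[180,0,A0-180])
r=servo_line(g(A0,.217),velocity=.2,force_limit=8)
st("down",r)
if r: raise SystemExit
grasp(20);st("grip")
if not .015<sense()["finger_gap"]<.03: raise SystemExit
for a in np.linspace(A0,222,8)[1:]:
    r=servo_line(g(a,.217),rot=[180,0,a-180],velocity=.12,force_limit=25)
    st(round(a),r)
    if r: break
let_go();s=sense();servo_line([s["ee_pos"][0],s["ee_pos"][1],.36],velocity=.25)
st("up")
E
python3 b.py && python3 - <<'E'
E
python3 c.py 2
```

```text
down False [ 0.421 -0.107  0.218] [-0.6 -0.5 -0.7] 0.0854 13.42
grip [ 0.421 -0.107  0.217] [-1.8  1.1  4.4] 0.0215 14.02
174 False [ 0.413 -0.15   0.217] [-11.7   1.   11.1] 0.0217 14.53
182 False [ 0.411 -0.193  0.217] [-19.1  -1.3  13.6] 0.0216 15.03
190 False [ 0.415 -0.236  0.217] [-21.9  -4.3  10.4] 0.0211 15.54
198 False [ 0.425 -0.278  0.217] [-21.1  -7.2   8.3] 0.0212 16.05
206 False [ 0.442 -0.318  0.217] [-18.3  -9.7   5.2] 0.0214 16.56
214 False [ 0.463 -0.356  0.217] [-17.8 -11.8   4.5] 0.0213 17.07
222 False [ 0.489 -0.391  0.217] [-17.2 -16.5   3.9] 0.0215 17.57
up [ 0.492 -0.387  0.358] [ 0.2  0.  -0.4] 0.0853 18.94
lamp_head [([0.552, -0.342, 0.187], 0.97)]
lamp_head [([0.537, -0.343, 0.187], 0.61), ([0.476, -0.038, 0.187], 0.61)]
lamp_grip [([0.477, -0.393, 0.232], 0.94), ([0.691, 0.01, 0.232], 0.61)]
lamp_grip [([0.486, -0.394, 0.232], 0.57)]
tin_1_centre [([0.485, -0.14, 0.047], 0.74)]
tin_1_centre [([0.488, -0.145, 0.047], 0.9)]
grey_tray [([0.481, -0.053, 0.0], 0.65)]
grey_tray [([0.491, -0.043, 0.0], 0.68)]
19.4417
```

View pics/2t.png

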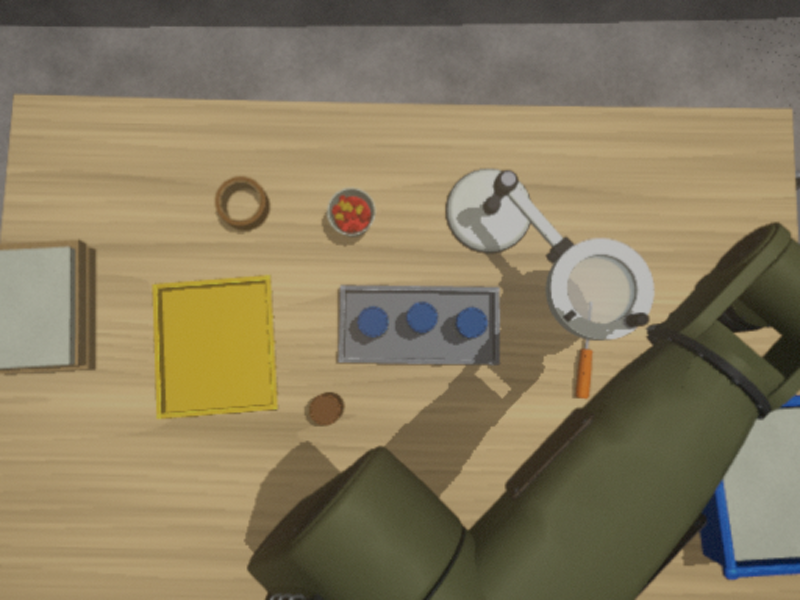

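```bash
cat > d.py <<'E'
from h import *
def tins(p,box=None,z=.09):
    hsv=cv2.cvtColor(p["frame"],cv2.COLOR_RGB2HSV)
    m=cv2.inRange(hsv,(100,110,30),(130,255,255))
    n,L,st,c=cv2.connectedComponentsWithStats(m)
    out=[]
    for i in range(1,n):
        if 60<st[i,4]<900:
            X=atz(p,c[i],z)
            if .3<X[0]<.65 and -.25<X[1]<.5: out.append((np.round(X[:2],4).tolist(),st[i].tolist(),np.round(c[i],1).tolist()))
    return out
if __name__=="__main__":
    t=grab_frame("top");s=grab_frame("scene")
    print("top",*tins(t),sep="\n");print("scene",*tins(s,z=.083),sep="\n")
    for n,p in(("t",t),("s",s)):
        hsv=cv2.cvtColor(p["frame"],cv2.COLOR_RGB2HSV)
        # trays
        for nm,lo,hi in(("yel",(20,130,60),(32,255,255)),):
            m=cv2.inRange(hsv,lo,hi);k,L,st,c=cv2.connectedComponentsWithStats(m);i=1+np.argmax([q[4] if q[1]>150 else 0 for q in st[1:]])
            pts=cv2.findNonZero((L==i).astype(np.uint8));r=cv2.minAreaRect(pts);b=cv2.boxPoints(r)
            print(n,nm,[np.round(atz(p,x,.03)[:2],3).tolist() for x in b],[np.round(atz(p,x,.03)[:2],3).tolist() for x in [r[0]]])
E
python3 d.py
```

```text
top
([0.4959, -0.0505], [261, 194, 18, 18, 238], [269.7, 202.8])
([0.4885, -0.1416], [293, 197, 18, 19, 259], [301.3, 206.1])
([0.4851, 0.0354], [231, 198, 16, 16, 151], [239.8, 205.8])
scene
([0.4918, -0.1431], [201, 186, 21, 18, 306], [211.5, 194.7])
([0.4996, -0.0522], [232, 193, 21, 18, 318], [242.3, 201.5])
([0.4892, 0.0386], [266, 196, 22, 18, 329], [276.2, 204.4])
t yel [[0.558, 0.482], [0.577, 0.246], [0.313, 0.219], [0.295, 0.449]] [[0.434, 0.349]]
s yel [[0.602, 0.225], [0.314, 0.22], [0.284, 0.524], [0.574, 0.471]] [[0.459, 0.359]]
```

The lamp is clear: its head is at (600,290) in the top view, y of about -0.342, or about -0.295 in the tray frame. The three lids are at (373,322), (421,317) and (471,322). I'll start with the +y tin and weigh it while it is lifted.

```bash
cat > e.py <<'E'
from h import *
T=[[.488,.037],[.4965,-.0515],[.489,-.1425]]
Y=[[.435,.395],[.435,.295]]
O=[180,0,90];ZP=.045
def st(*k):
    s=sense();print(*k,np.round(s["ee_pos"],4),np.round(s["ft_force"],2),round(float(s["finger_gap"]),4),round(s["time_s"],2),flush=True);return s
def pick(xy):
    move_to([*xy,.24],O)
    sleep(.2);f0=sense()["ft_force"][2]
    r=servo_line([*xy,.125],velocity=.25)
    r=servo_line([*xy,ZP],velocity=.1,force_limit=10)
    st("down",r)
    if r: raise SystemExit
    grasp(60);st("grip")
    servo_line([*xy,.10],velocity=.08)
    sleep(.4);f=np.mean([ (sleep(.05),sense()["ft_force"][2])[1] for _ in range(5)])
    st("lift");print("weight",f0-f)
    return f0-f
def place(xy):
    p=sense()["ee_pos"]
    servo_line([p[0],p[1],.24],velocity=.25)
    move_to([*xy,.24],O)
    servo_line([*xy,.075],velocity=.2)
    r=servo_line([*xy,ZP],velocity=.04,force_limit=4);st("set",r)
    let_go();st("open")
    servo_line([*xy,.14],velocity=.12)
    servo_line([*xy,.24],velocity=.3)
E
python3 - <<'E'
from e import *
servo_line([.44,-.2,.36],velocity=.4)
w=pick(T[0])
E
```

```text
down False [0.4884 0.037  0.0456] [ 0.7   0.07 -0.06] 0.0856 23.03
grip [0.4881 0.037  0.0457] [-4.66  0.11  7.32] 0.0568 23.41
lift [0.488 0.037 0.1  ] [-0.37  0.35 -8.21] 0.0571 24.9
weight 8.104740996038805
```

At 8.1 N this is the heaviest: it has to be over 7 N, and the lighter ones under 6 N. I'll set it back where it stood and move the other two.

```bash
python3 - <<'E'
from e import *
xy=T[0]
servo_line([*xy,.055],velocity=.08)
print(servo_line([*xy,ZP],velocity=.03,force_limit=4));st("set")
let_go();servo_line([*xy,.14],velocity=.12)
servo_line([*xy,.24],velocity=.3)
w=pick(T[1])
if w<6.3: place(Y[0])
E
python3 c.py 3; python3 d.py
```

```text
True
set [0.4882 0.037  0.0457] [-2.64  0.47  6.64] 0.0567 25.97
down False [ 0.4969 -0.0516  0.0456] [-0.29 -0.15  0.1 ] 0.0851 30.0
grip [ 0.4969 -0.0516  0.0458] [-1.56  1.16  7.31] 0.057 30.38
lift [ 0.4965 -0.0515  0.1   ] [-0.28  0.51 -3.73] 0.0568 31.87
weight 3.631544420728366
set True [0.4347 0.3948 0.0458] [-1.26  0.13  6.21] 0.0573 35.89
open [0.4342 0.3943 0.045 ] [ 0.79  0.11 -0.13] 0.0854 36.29
lamp_head [([0.542, -0.347, 0.187], 0.56)]
lamp_head [([0.491, -0.408, 0.187], 0.67), ([0.542, -0.331, 0.187], 0.6)]
lamp_grip [([0.476, -0.4, 0.232], 0.66)]
lamp_grip [([0.491, -0.394, 0.232], 0.78)]
tin_1_centre [([0.482, -0.143, 0.047], 0.97), ([0.185, -0.631, 0.047], 0.33)]
tin_1_centre [([0.484, -0.146, 0.047], 0.61)]
grey_tray [([0.479, -0.051, 0.0], 0.79), ([0.426, 0.342, 0.0], 0.49)]
grey_tray [([0.495, -0.048, 0.0], 0.59), ([0.449, -0.377, 0.0], 0.47)]
38.2167
top
([0.4888, -0.1415], [293, 197, 18, 19, 244], [301.3, 206.0])
([0.4866, 0.0368], [231, 198, 16, 17, 162], [239.4, 205.3])
scene
([0.4927, -0.1428], [202, 187, 20, 17, 295], [211.5, 194.9])
([0.4898, 0.0389], [266, 196, 22, 18, 324], [276.3, 204.5])
([0.4369, 0.3929], [402, 203, 23, 20, 354], [413.0, 212.8])
t yel [[0.558, 0.483], [0.577, 0.246], [0.312, 0.218], [0.294, 0.45]] [[0.433, 0.349]]
s yel [[0.603, 0.226], [0.315, 0.22], [0.283, 0.523], [0.574, 0.471]] [[0.459, 0.359]]
```

View pics/3s.png

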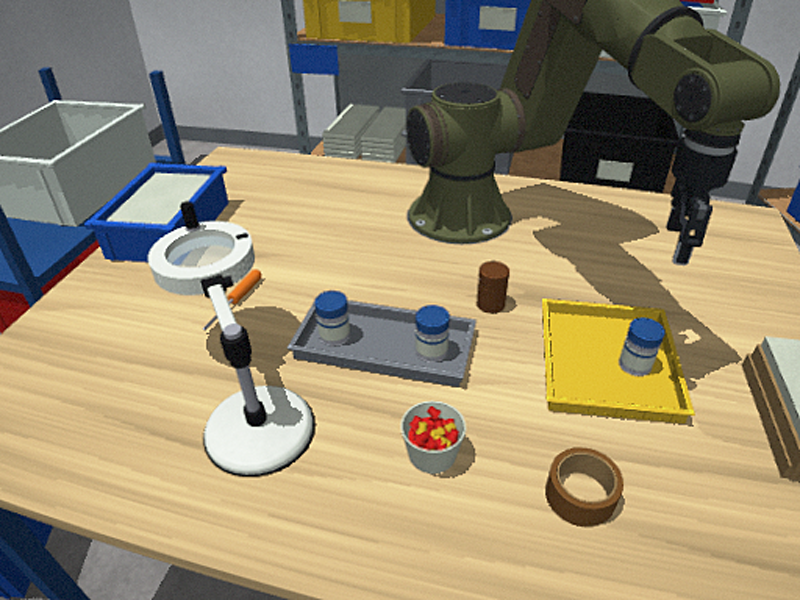

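View pics/3t.png

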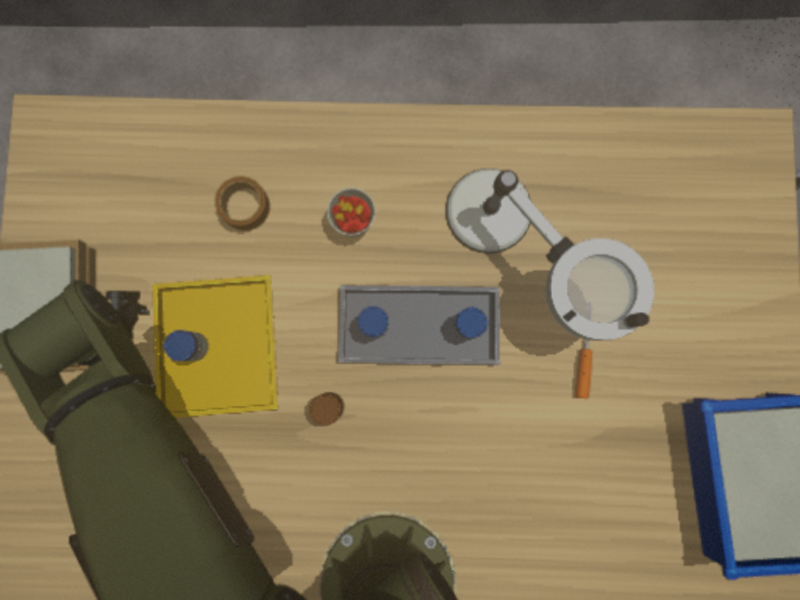

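The middle tin (3.6 N) now stands upright in the yellow tray, at (640,345) in the scene view and (182,346) in the top view. The lamp is still clear. Next I'll do the third tin, then pick up the heavy one again.

```bash
python3 - <<'E'
from e import *
w=pick(T[2])
if w<6.3:
    place(Y[1])
    w=pick([.4885,.037])
    p=sense()["ee_pos"]
    servo_line([p[0],p[1],.20],velocity=.12)
    sleep(.5);st("hold")
E
python3 c.py 4; python3 d.py
```

```text
down False [ 0.4894 -0.1426  0.0456] [ 0.47 -0.14 -0.46] 0.0854 42.02
grip [ 0.4893 -0.1426  0.0458] [-0.97  0.15  7.31] 0.057 42.4
lift [ 0.489  -0.1425  0.1   ] [-0.81 -0.71 -2.3 ] 0.0569 43.89
weight 2.599686638445047
set True [0.4347 0.2948 0.0458] [-0.42 -0.83  7.33] 0.0567 47.89
open [0.4343 0.2945 0.0451] [ 0.03 -0.55  0.57] 0.0856 48.29
down False [0.4889 0.037  0.0456] [-0.07 -0.1  -0.88] 0.0852 52.5
grip [0.4886 0.037  0.0457] [-4.13 -0.03  7.18] 0.0569 52.88
lift [0.4885 0.037  0.1   ] [ 0.43 -0.36 -7.76] 0.057 54.37
weight 7.391852045135244
hold [0.4885 0.037  0.1999] [ 0.02  0.19 -7.89] 0.0567 55.85
lamp_head [([0.549, -0.337, 0.187], 0.66), ([0.638, 0.301, 0.187], 0.45)]
lamp_head [([0.543, -0.335, 0.187], 0.92), ([0.727, -0.186, 0.187], 0.48)]
lamp_grip [([0.495, -0.386, 0.232], 0.94)]
lamp_grip [([0.482, -0.391, 0.232], 0.57)]
tin_1_centre [([0.437, 0.301, 0.047], 0.55)]
tin_1_centre [([0.424, 0.295, 0.047], 0.88)]
grey_tray [([0.48, -0.053, 0.0], 0.69)]
grey_tray [([0.495, -0.037, 0.0], 0.89)]
56.35
top
scene
([0.4372, 0.2925], [363, 198, 23, 19, 341], [374.2, 206.9])
([0.437, 0.3929], [402, 203, 23, 20, 354], [413.0, 212.8])
t yel [[0.558, 0.483], [0.577, 0.246], [0.314, 0.218], [0.295, 0.449]] [[0.434, 0.349]]
s yel [[0.602, 0.225], [0.314, 0.22], [0.284, 0.524], [0.574, 0.471]] [[0.459, 0.359]]
```

View pics/4s.png

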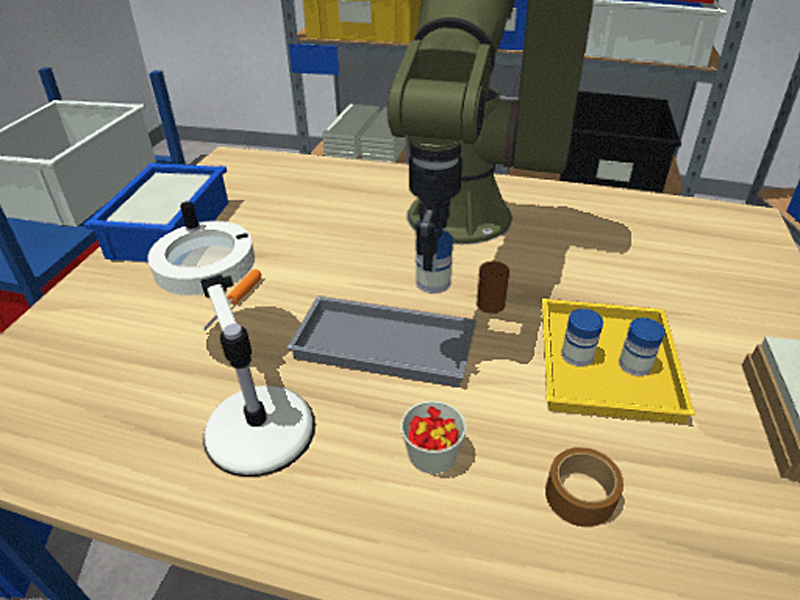

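View pics/4t.png

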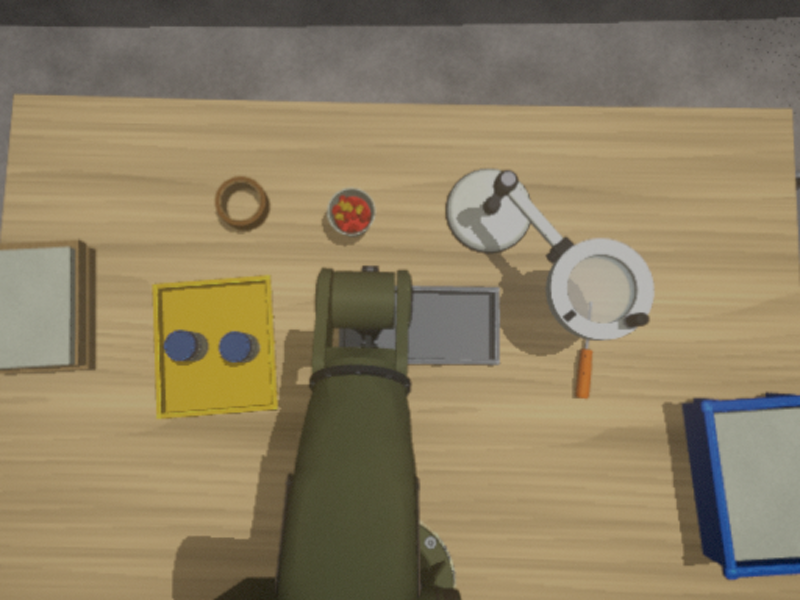

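The heavy tin is held upright at (434,262) in the scene view. The two light tins stand in the yellow tray at (581,337) and (640,347), and nothing else has moved. I'm handing in.

```bash
python3 -c "
from h import *
print(sense()['ft_force'],sense()['finger_gap'],sense()['time_s']);print(sign_off())"
```

```text
[ 0.16716217  0.33803823 -8.1496013 ] 0.05704794153504265 56.45
the job is handed in; nothing more can be done
None
```

The job is handed in at about 56.5 s of the 72 s allowed. The heaviest tin is held up, the two lighter ones stand in the yellow tray, and the lamp is clear of the grey tray. `sign_off()` gives no verdict, so this rests on my own checks.

- **Lamp:** I swung it aside by its grip before lifting any tin. The head is at about y = -0.34, roughly -0.29 in the grey tray's frame, against the -0.232 limit.
- **Weights:** the tins read about 8.1 N, 3.6 N and 2.6 N. The 8.1 N tin was the first I lifted, so I set it back in the grey tray and returned for it last. Its second lift read 7.4 N at first and about 8 N at hand-in.
- **Yellow tray:** the lighter two were set down with a force-limited stop. The last pictures show them upright, about 5 cm either side of the tray's centre.
- **Held tin:** it is upright, with its underside about 16 cm above the bench.
- **Other items:** the tub, tape, screwdriver and brown look-alike look unmoved in the last pictures.

**Mistake:** my first swing script crashed on a print statement, and my next command moved the arm while it still held the lamp grip. The lamp turned only partway and the fingers slid off. Nothing else moved, and I gripped it again and finished the swing. Sideways force reached about 25 N during the second swing.

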